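# Close up the tool chest

### The job

Close up the low wooden tool chest on the bench by pushing with the fingertips: first push both open drawers fully home, then, once both are in, swing the lid down until it is fully shut. Do it gently, without slamming the drawers or the lid. Do not move or pick up the loose tools, blocks, bolt and cup in and around the chest.

Things in the scene. Friction and masses are not known exactly. Their poses are not given: they have to be found in the camera images.
- chest: Low plywood tool chest, fixed, 140 mm deep (its x), 260 mm wide (its y), 86 mm high without lid. Origin at the centre of its underside, on the bench; its front with the drawers faces its own -x (roughly to the robot), +y left, z up. A wide drawer (left) and a narrow one (right) side by side; above them an open till, floor 58 mm and rim 86 mm above the bench, which the lid covers.
- drawer_wide (a joint): How far the wide left drawer is pulled out, m; 0 = fully home, front flush with the chest. Slides along the chest's x; pushed to the chest's +x to shut. Friction about 2.5 N; hard stop at 0; stays where it is left.
- drawer_wide_face (a point): Centre of the front face of the wide drawer, moves with the drawer. The upright face is 151 mm wide and 44 mm high (9 to 53 mm above the bench), flat, with a flush steel disc in the middle; push it to the chest's +x.
- drawer_narrow (a joint): How far the narrow right drawer is pulled out, m; as for the wide drawer.
- drawer_narrow_face (a point): Centre of the front face of the narrow drawer, moves with the drawer. The upright face is 81 mm wide and 44 mm high (9 to 53 mm above the bench), otherwise as the wide one.
- lid (a joint): Opening angle of the lid, rad; 0 = shut, on the rim; 1.57 = upright. Stiff friction hinge (0.35 N m): stays at any angle, must be pushed all the way down, 1 to 5 N at the free edge; hard stop at 0. To shut it, push its outer face (the top when shut; faces away from the robot when open) from behind, toward the robot and down.
- lid_hinge (a point): Middle of the lid's hinge line, which runs along the chest's y at the far (+x) rim, 72 mm behind the chest's centre and 86 mm above the bench. The free edge lies toward the chest's front.
- lid_edge (a point): Middle of the lid's free (front) edge, on its outer face; moves with the lid. The lid is a flat wooden board 8 mm thick, 264 mm wide, 156 mm from hinge line to free edge; the hinge line lies in its inner face. A skirt 36 mm deep, 8 mm thick hangs from the free edge on the inner side and, when shut, covers the tops of the drawer fronts.
- side_cutters: Loose side cutters, 125x55x15 mm, lying in the left part of the till. Origin at the centre of the underside. Leave alone.
- wood_block: Loose wood offcut, 20x50x16 mm, lying in the right part of the till. Origin at the centre of the underside. Leave alone.
- hex_bolt: Loose hex bolt standing on its head, 54 mm high and 21 mm wide, on the bench in front of the chest. Origin at the centre of the underside. Leave alone.
- plastic_cup: Loose light grey plastic cup, 80 mm wide and 92 mm high, standing on the bench to the right of the chest. Origin at the centre of the underside. Leave alone.
- sand_block: Loose brown sanding block, 56x100x29 mm, on the bench to the right of the chest. Origin at the centre of the underside. Leave alone.
- combi_pliers: Loose pliers, 171x55x15 mm, lying on the bench to the left of the chest. Origin at the centre of the underside. Leave alone.

How it is judged:
By the outcome, as a careful person would: the job done as asked, in the order asked, and still so for the second after the job is handed in, with the robot touching nothing.
It also fails if it takes over 54 s, if anything falls off the work surface, if the arm or the gripper's body presses on something with over 40 N, if the wrist force passes 120 N, or if a joint passes its speed limit or range.

### The arm

A 6-joint arm with a two-finger parallel gripper is mounted at the origin on a cart in front of the work surface, level with it; the furniture and walls round the work are solid. World frame = base frame: x ahead of the robot, y to its left, z up, the work surface at z = 0. Lengths are in m, angles in degrees, forces in N, time in s.
With the tool pointing down it reaches from about 0.375 to 0.9 m from the base axis. Payload 3.1 kg.
Tool frame: the origin (TCP) lies on the front face of the gripper's body, between the roots of the fingers; the fingertips stand 70 mm ahead of it and the grasp point (between the pads) lies 51 mm ahead of it (bot.tip_extent is the distance from the TCP to the fingertips, in m); z points along the fingers, x is the direction in which the jaws open and shut, and the axes are right-handed (so a half turn about z gives the same grasp; the last joint's range is limited). The gripper opens to 87 mm and grips with 3 to 60 N. Pads are 19 mm wide; open, the fingers measure 117 mm over their backs; the gripper's body (75 mm by 190 mm) begins 51 mm behind the grasp point.
Start: joints at [57.382, 30.224, 82.088, -0, 67.689, -10.227], TCP at [0.238, 0.578, 0.292] pointing down, gripper open.
Joint ranges: [-176.69, 176.69], [-43.24, 126.21], [12.49, 139.97], [-82, 262], [0, 151.66], [-163.58, 163.58]. Speed limits (degrees/s): [159.86, 159.86, 180, 180, 180, 180].

### API

Orientations are given as a 3x3 rotation matrix whose columns are the frame's x, y, z axes.
In Python, from rig import bot, viewer, ticket gives the robot as it stands. The module is installed in compiled form; this text tells all that it offers.
- The arm moves only by the tool arm_command, never from a script. Its argument "targets" is a list of rows, each an object with "rot": the turn, a rotation vector about the tool's x, y, z in degrees, a list of three; "offset": the shift along the tool's x, y, z in cm, a list of three; "gripper": the closure, from 0 (fully open) to 1 (shut). A call has 1 to 8 rows; each row is the pose to reach, as a shift and turn from the pose commanded when the call began, along the tool's axes at that moment; what a row does not reach only later rows make up. A row lasts 1/10 s, in which the tool goes at most 50 mm and 8.59 degrees, less where a joint would pass 70% of its speed; a pose out of reach is approached as far as the arm can. A call with a gripper value outside its range is refused whole. The fingers move at their own pace and stop on an object; the grip force is fixed at half the most. Time passes only in rows, so rows that repeat a pose let the fingers close. It gives the time, the measured TCP pose, the force and the opening at its end, in the units of the state.
- bot.read_state(): the state, without advancing time (a new reading comes with each control period).
- viewer.capture(name): name is "scene" or "top" or "wrist"; returns a dict with "frame" (480x640x3 uint8, red, green, blue), "fx", "fy", "cx", "cy" (pixels), "view" (4x4, takes a point from world to camera coordinates). Camera axes: x right, y down, z forward; pixel columns grow to the right and rows downward; lengths in m; the calibration is good to about 2 mm. The wrist camera is an equidistant fisheye: a pixel r from the principal point sees the ray r / f radians off the axis. A picture is of the moment at which its call begins. There is no depth.
- ticket.hand_in(): hands the job in, once; it reports no verdict.
The state is a dict: "time_s": time; "joint_positions": joint angles; "qvel": joint speeds; "tau": joint torques, N m; "position": TCP position; "tcp_rot": TCP orientation; "force": force on the tool from outside, world axes, zero at the start; "moment": the same for the moment, N m; "opening": opening from 0.0 (shut) to 1.0 (fully open).
Only numpy, scipy, OpenCV 4.12 (cv2) and the standard library are available. Lean on these libraries where they do the work, as an engineer would, in place of code of your own. Each camera call takes 0.05 s, during which the arm holds its last target. There are 200 camera calls.

## Working session

There is one attempt and no reset: what is moved stays moved. The work goes in short steps, Python scripts to look and compute and a tool call to move; the robot and the scene stay as the last step left them, time stands still between calls to the robot, and variables do not carry over. Pictures are saved under pics/ and viewed, about 8 in all and at most 12, crops included, and the job is handed in when it is done.

Besides the shell and the picture viewer there is one more tool, called after "Call:" as a command line: name --argument value ..., lists and objects as JSON in quotes. arm_command: Moves the arm, as the interface text tells. Its arguments: {"type":"object","properties":{"targets":{"type":"array"}},"required":["targets"]}

```bash
mkdir -p pics
python3 - <<'E'
from rig import bot,viewer
import cv2,numpy as np
np.set_printoptions(precision=4,suppress=True)
for n in("scene","top"):
    c=viewer.capture(n);cv2.imwrite(f"pics/{n}0.png",c["frame"][:,:,::-1]);print(n,c["fx"],c["fy"],c["cx"],c["cy"]);print(np.array(c["view"]))
s=bot.read_state();print(s)
E
```

```text
scene 460.46610570811794 460.46610570811794 315.8953251521555 248.65369652256996
[[-0.8194 -0.5728 -0.0192  0.3613]
 [-0.3322  0.502  -0.7985  0.3182]
 [ 0.4671 -0.6479 -0.6017  0.579 ]
 [ 0.      0.      0.      1.    ]]
top 505.41694242249054 505.41694242249054 315.23719749852165 236.4148307856046
[[-0.0029 -0.9998 -0.0192 -0.1118]
 [-0.9851  0.0061 -0.1716  0.5429]
 [ 0.1717  0.0184 -0.985   0.9122]
 [ 0.      0.      0.      1.    ]]
{'time_s': 0.1, 'joint_positions': array([ 57.3814,  30.2746,  82.1488,  -0.0007,  67.6905, -10.2263]), 'qvel': array([ 0.0054, -0.1647, -0.1959,  0.0492,  0.0385, -0.0236]), 'tau': array([ -0.0008, -44.0987, -17.715 ,   0.0635,   0.0534,  -0.0001]), 'position': array([0.2378, 0.5774, 0.2914]), 'tcp_rot': array([[ 0.3809,  0.9246, -0.0011],
       [ 0.9246, -0.3809, -0.0017],
       [-0.002 , -0.0003, -1.    ]]), 'force': array([ 0.6457, -0.1926, -0.6514]), 'moment': array([-0.0118,  0.0123,  0.0299]), 'opening': 1.0014298734065266}
```

View pics/scene0.png

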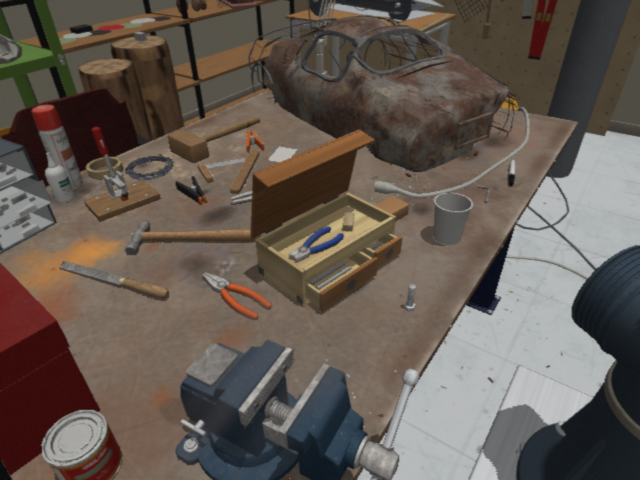

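View pics/top0.png

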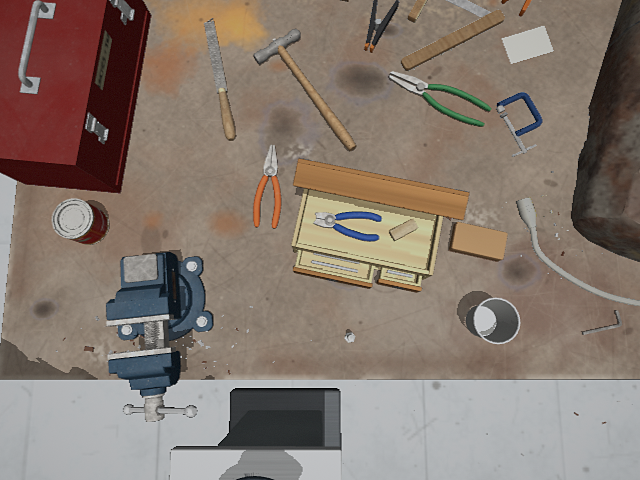

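The scene view shows the chest near (325,250) with its lid about upright, and both drawers out. The top view shows the chest near (365,235), the bolt at (349,337) and the cup at (490,320). Next I zoom in to get corner pixels.

Run:
```python
import cv2
a=cv2.imread("pics/scene0.png")[120:320,230:430];b=cv2.imread("pics/top0.png")[145:345,275:475]
cv2.imwrite("pics/a.png",cv2.resize(a,(600,600),interpolation=cv2.INTER_CUBIC))
cv2.imwrite("pics/b.png",cv2.resize(b,(600,600),interpolation=cv2.INTER_CUBIC))
```

```text
(no output)
```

View pics/a.png

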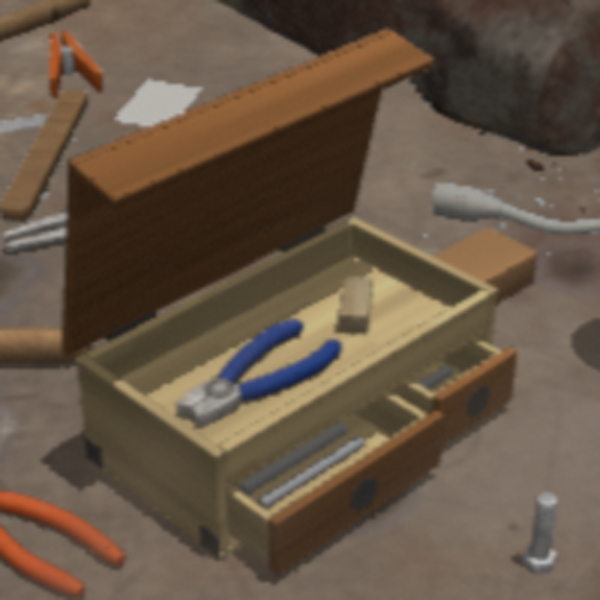

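View pics/b.png

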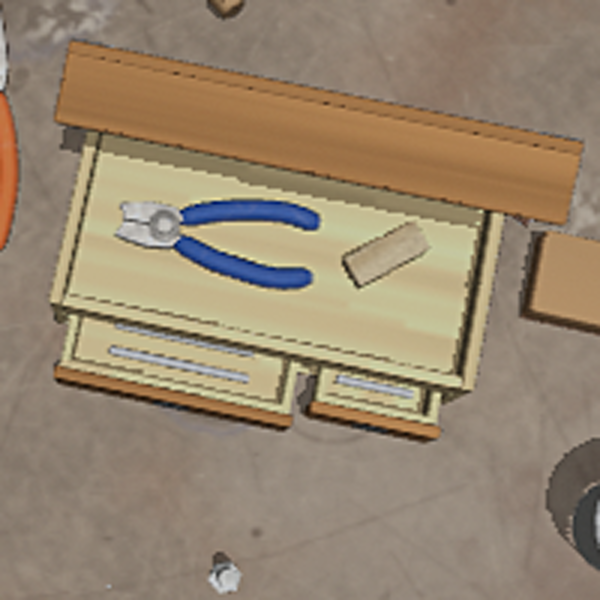

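Zoomed crops: in the scene crop the rim front-left is at (222,455), the front-right at (495,293), and the discs at (363,494) and (478,402). In the top crop the lid's outer edge runs from (70,42) to (583,142), and the drawer front edges from (55,380) to (440,438). I fit a model to these points.

```bash
cat > fit.py <<'E'
import numpy as np
from scipy.optimize import least_squares
V={"s":(460.466,315.895,248.654,np.array([[-0.8194,-0.5728,-0.0192,0.3613],[-0.3322,0.502,-0.7985,0.3182],[0.4671,-0.6479,-0.6017,0.579]])),
"t":(505.417,315.237,236.415,np.array([[-0.0029,-0.9998,-0.0192,-0.1118],[-0.9851,0.0061,-0.1716,0.5429],[0.1717,0.0184,-0.985,0.9122]]))}
def proj(c,p):
    f,cx,cy,M=V[c]; q=M@np.append(p,1); return np.array([cx+f*q[0]/q[2],cy+f*q[1]/q[2]])
off={"s":(230,120),"t":(275,145)}
def pts(P):
    x,y,yaw,dw,dn,th,yw,yn,sk=P
    hx,hz=.072,.086
    d=np.array([-np.cos(th),np.sin(th)]);n=np.array([np.sin(th),np.cos(th)])
    e=np.array([hx,hz])+.156*d+.008*n; s=e-sk*n
    L={"fl":(-.07,.13,.086),"fr":(-.07,-.13,.086),"flb":(-.07,.13,0),"bl":(.07,.13,.086),"br":(.07,-.13,.086),
    "wl":(-.07-dw,yw+.0755,.053),"wlb":(-.07-dw,yw+.0755,.009),"wr":(-.07-dw,yw-.0755,.053),"wc":(-.07-dw,yw,.031),
    "nl":(-.07-dn,yn+.0405,.053),"nr":(-.07-dn,yn-.0405,.053),"nrb":(-.07-dn,yn-.0405,.009),"nc":(-.07-dn,yn,.031),
    "el":(e[0],.132,e[1]),"er":(e[0],-.132,e[1]),"sl":(s[0],.132,s[1]),"sr":(s[0],-.132,s[1])}
    c,si=np.cos(yaw),np.sin(yaw)
    return {k:np.array([x+c*a-si*b,y+si*a+c*b,z]) for k,(a,b,z) in L.items()}
obs=[("s",k,u,v) for k,u,v in [("fl",222,455),("fr",495,293),("flb",222,553),("bl",80,358),("br",352,218),("wl",272,522),("wlb",275,577),("wr",440,412),("wc",363,494),("nr",515,350),("nrb",513,395),("nc",478,402),("el",70,160),("er",388,30),("sl",118,200),("sr",433,62)]]
obs+=[("t",k,u,v) for k,u,v in [("fl",55,308),("fr",470,392),("wl",55,380),("wr",290,428),("nl",308,413),("nr",440,438),("el",70,42),("er",583,142),("sl",57,122),("sr",565,222)]]
def res(P):
    q=pts(P); return np.concatenate([proj(c,q[k])-np.array([u/3+off[c][0],v/3+off[c][1]]) for c,k,u,v in obs])
if __name__=="__main__":
    np.set_printoptions(precision=4,suppress=True)
    r=least_squares(res,[.55,-.2,-.2,.04,.03,1.6,.045,-.08,.036],loss="soft_l1")
    print(r.x,np.degrees(r.x[[2,5]]))
    for o,e in zip(obs,r.fun.reshape(-1,2)):print(o[:2],e)
    for k,p in pts(r.x).items():print(k,p)
    def inv(c,u,v,z):
        return least_squares(lambda p:proj(c,[p[0],p[1],z])-[u,v],[.5,-.2]).x
    print("bolt",inv("s",409.5,309,0),inv("t",350,338,.03),"cup",inv("t",498,321,.09),inv("s",452,204,.092))
E
python3 fit.py
```

```text
[ 0.5585 -0.2132 -0.209   0.0389  0.0283  1.3461  0.0464 -0.0788  0.0419] [-11.9763  77.1287]
('s', 'fl') [-1.0936  0.6623]
('s', 'fr') [ 1.401  -1.7403]
('s', 'flb') [0.559  3.0624]
('s', 'bl') [-1.5811  0.0002]
('s', 'br') [ 0.2198 -0.7949]
('s', 'wl') [0.9438 0.6524]
('s', 'wlb') [0.2259 0.0716]
('s', 'wr') [1.022  0.4525]
('s', 'wc') [-0.3341 -0.4282]
('s', 'nr') [ 0.8219 -0.0304]
('s', 'nrb') [-0.4569  1.8283]
('s', 'nc') [-0.2939 -0.5551]
('s', 'el') [ 0.7626 -0.204 ]
('s', 'er') [-0.4822 -0.485 ]
('s', 'sl') [ 0.0299 -0.4406]
('s', 'sr') [-0.4594 -0.9744]
('t', 'fl') [-2.1086 -1.0571]
('t', 'fr') [1.9197 0.0439]
('t', 'wl') [-1.1314 -1.2497]
('t', 'wr') [ 0.4277 -0.7133]
('t', 'nl') [ 0.4028 -0.3485]
('t', 'nr') [-0.1971  0.2738]
('t', 'el') [0.8584 0.3094]
('t', 'er') [-0.4589  0.0231]
('t', 'sl') [-0.021   0.2816]
('t', 'sr') [-0.3149  0.3781]
fl [ 0.517  -0.0715  0.086 ]
fr [ 0.463  -0.3258  0.086 ]
flb [ 0.517  -0.0715  0.    ]
bl [ 0.6539 -0.1005  0.086 ]
br [ 0.6    -0.3549  0.086 ]
wl [ 0.4772 -0.0713  0.053 ]
wlb [ 0.4772 -0.0713  0.009 ]
wr [ 0.4459 -0.2191  0.053 ]
wc [ 0.4615 -0.1452  0.031 ]
nl [ 0.4544 -0.2303  0.053 ]
nr [ 0.4376 -0.3095  0.053 ]
nrb [ 0.4376 -0.3095  0.009 ]
nc [ 0.446  -0.2699  0.031 ]
el [ 0.6299 -0.0934  0.2399]
er [ 0.5751 -0.3517  0.2399]
sl [ 0.59   -0.0849  0.2305]
sr [ 0.5352 -0.3432  0.2305]
bolt [ 0.3518 -0.177 ] [ 0.353  -0.1781] cup [ 0.383  -0.4334] [ 0.3824 -0.4231]
```

Call:
arm_command --targets '[{"rot":[0,0,0],"offset":[0,0,-5],"gripper":1},{"rot":[0,0,0],"offset":[0,0,-10],"gripper":1},{"rot":[0,0,-5.2],"offset":[-3.2,3.7,-10],"gripper":1},{"rot":[0,0,-10.4],"offset":[-6.4,7.4,-10],"gripper":1},{"rot":[0,0,-10.4],"offset":[-9.6,11,-10],"gripper":1},{"rot":[0,0,-10.4],"offset":[-12.8,14.7,-10],"gripper":1},{"rot":[0,0,-10.4],"offset":[-16,18.4,-10],"gripper":1},{"rot":[0,0,-10.4],"offset":[-19.2,22,-10],"gripper":1}]'

```text
time_s: 0.9
position: [0.3686, 0.3147, 0.392]
tcp_rot: [[0.207, 0.978, -0.0], [0.978, -0.207, -0.0], [-0.0, -0.0, -1.0]]
force: [1.8, 1.1, -0.1]
opening: 0.358
```

```bash
cat > go.py <<'E'
import sys,numpy as np
from rig import bot
np.set_printoptions(precision=4,suppress=True)
A=np.array;yaw=-.209;O=A([.5585,-.2132]);R=A([[np.cos(yaw),-np.sin(yaw)],[np.sin(yaw),np.cos(yaw)]])
s=bot.read_state();p=s["position"];T=s["tcp_rot"]
tip=p+.07*T[:,2]
print("t",s["time_s"],"pos",p,"tip local",R.T@(tip[:2]-O),tip[2],"F local",R.T@s["force"][:2],s["force"][2],"open",s["opening"])
want=np.stack([np.append(R[:,1],0),np.append(R[:,0],0),[0,0,-1]],1)
from scipy.spatial.transform import Rotation as Ro
print("rot need",Ro.from_matrix(T.T@want).as_rotvec(degrees=True))
a=list(map(float,sys.argv[1:]))
for i in range(0,len(a),3): # local tip targets
    w=np.append(O+R@A(a[i:i+2]),a[i+2]+.07)
    print("tool offset cm",T.T@(w-p)*100)
E
python3 go.py -.149 .046 .32 -.149 .046 .035
```

```text
t 0.9 pos [0.3686 0.3147 0.392 ] tip local [-0.2953  0.4769] 0.32199929984506914 F local [1.5581 1.4575] -0.08844638106696551 open 0.3576566500213954
rot need [-0.0111  0.0212  0.0055]
tool offset cm [-43.0985  14.6241   0.213 ]
tool offset cm [-43.0879  14.6296  28.713 ]
```

Call:
arm_command --targets '[{"rot":[0,0,0],"offset":[-4.5,2.1,0],"gripper":1},{"rot":[0,0,0],"offset":[-9,4.2,0],"gripper":1},{"rot":[0,0,0],"offset":[-13.5,6.3,0],"gripper":1},{"rot":[0,0,0],"offset":[-18,8.4,0],"gripper":1},{"rot":[0,0,0],"offset":[-22.5,10.5,0],"gripper":1},{"rot":[0,0,0],"offset":[-27,12.6,0],"gripper":1},{"rot":[0,0,0],"offset":[-31.3,14.6,0],"gripper":1},{"rot":[0,0,0],"offset":[-35.5,14.6,0],"gripper":1}]'

```text
time_s: 1.7
position: [0.4389, -0.064, 0.3922]
tcp_rot: [[0.209, 0.978, 0.002], [0.978, -0.209, -0.001], [-0.0, 0.002, -1.0]]
force: [0.0, -0.9, 0.2]
opening: 0.005
```

Call:
arm_command --targets '[{"rot":[0,0,0],"offset":[-3.8,0,2],"gripper":1},{"rot":[0,0,0],"offset":[-7.6,0,5],"gripper":1},{"rot":[0,0,0],"offset":[-7.6,0,9],"gripper":1},{"rot":[0,0,0],"offset":[-7.6,0,13],"gripper":1},{"rot":[0,0,0],"offset":[-7.6,0,17],"gripper":1},{"rot":[0,0,0],"offset":[-7.6,0,20],"gripper":1},{"rot":[0,0,0],"offset":[-7.6,0,21],"gripper":1},{"rot":[0,0,0],"offset":[-7.6,0,21],"gripper":1}]'

```text
time_s: 2.5
position: [0.421, -0.135, 0.1812]
tcp_rot: [[0.208, 0.978, -0.003], [0.978, -0.208, 0.002], [0.001, -0.003, -1.0]]
force: [0.2, -0.3, 0.5]
opening: 0.002
```

```bash
python3 go.py -.149 .046 .035
python3 - <<'E'
from rig import viewer
import cv2,numpy as np
a=viewer.capture("scene")["frame"][100:340,200:440];b=viewer.capture("wrist");print(b["fx"],b["cx"],b["cy"])
a=cv2.resize(a,(480,480))
cv2.imwrite("pics/c.png",a[:,:,::-1])
E
```

```text
t 2.5 pos [ 0.421  -0.135   0.1812] tip local [-0.151  0.048] 0.11117554604468112 F local [ 0.2725 -0.2017] 0.4757812896645112 open 0.0023365033842809454
rot need [-0.1944 -0.0714 -0.0182]
tool offset cm [-0.2026  0.1989  7.6166]
371.64829954431775 315.3666378281445 240.54264444428497
```

View pics/c.png

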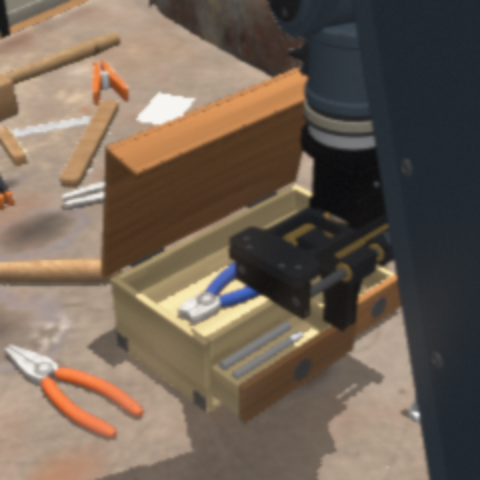

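The view shows the gripper above the wide drawer's front, with its body lying along the chest's width. The fingers are clear of the drawer and the body has room above the rim. I'll descend and push slowly.

Call:
arm_command --targets '[{"rot":[0,0,0],"offset":[-0.2,0,3],"gripper":1},{"rot":[0,0,0],"offset":[-0.2,0,6],"gripper":1},{"rot":[0,0,0],"offset":[-0.2,0,7.5],"gripper":1},{"rot":[0,0,0],"offset":[-0.2,0.6,7.5],"gripper":1},{"rot":[0,0,0],"offset":[-0.2,1.3,7.5],"gripper":1},{"rot":[0,0,0],"offset":[-0.2,2.0,7.5],"gripper":1},{"rot":[0,0,0],"offset":[-0.2,2.4,7.5],"gripper":1},{"rot":[0,0,0],"offset":[-0.2,2.8,7.5],"gripper":1}]'

```text
time_s: 3.4
position: [0.4496, -0.1435, 0.1082]
tcp_rot: [[0.207, 0.978, 0.002], [0.978, -0.207, -0.001], [-0.001, 0.002, -1.0]]
force: [0.3, 0.7, -0.1]
opening: 0.007
```

Call:
arm_command --targets '[{"rot":[0,0,0],"offset":[0,0.4,0],"gripper":1},{"rot":[0,0,0],"offset":[0,0.8,0],"gripper":1},{"rot":[0,0,0],"offset":[0,1.2,0],"gripper":1},{"rot":[0,0,0],"offset":[0,1.6,0],"gripper":1},{"rot":[0,0,0],"offset":[0,2.0,0],"gripper":1},{"rot":[0,0,0],"offset":[0,2.3,0],"gripper":1},{"rot":[0,0,0],"offset":[0,2.6,0],"gripper":1},{"rot":[0,0,0],"offset":[0,2.9,0],"gripper":1}]'

```text
time_s: 4.2
position: [0.477, -0.149, 0.1071]
tcp_rot: [[0.208, 0.978, -0.001], [0.978, -0.208, 0.0], [0.0, -0.001, -1.0]]
force: [-2.7, 1.7, 1.2]
opening: 0.007
```

```bash
python3 go.py -.0795 .046 .035
```

```text
t 4.2 pos [ 0.477  -0.149   0.1071] tip local [-0.0931  0.0459] 0.037124721381459336 F local [-2.973   1.0773] 1.1850219685355272 open 0.006714210861572822
rot need [-0.0352 -0.0199 -0.016 ]
tool offset cm [0.0089 1.356  0.2116]
```

Contact is at about 3 N, which matches the drawer friction. I'll continue slowly to the stop.

Call:
arm_command --targets '[{"rot":[0,0,0],"offset":[0,0.2,0],"gripper":1},{"rot":[0,0,0],"offset":[0,0.4,0],"gripper":1},{"rot":[0,0,0],"offset":[0,0.6,0],"gripper":1},{"rot":[0,0,0],"offset":[0,0.8,0],"gripper":1},{"rot":[0,0,0],"offset":[0,0.9,0],"gripper":1},{"rot":[0,0,0],"offset":[0,1.0,0],"gripper":1},{"rot":[0,0,0],"offset":[0,1.1,0],"gripper":1},{"rot":[0,0,0],"offset":[0,1.2,0],"gripper":1}]'

```text
time_s: 5.0
position: [0.4886, -0.1517, 0.1072]
tcp_rot: [[0.208, 0.978, -0.0], [0.978, -0.208, 0.0], [0.0, -0.0, -1.0]]
force: [-2.0, 2.8, -1.7]
opening: 0.005
```

```bash
python3 go.py -.0795 .046 .035
```

```text
t 5.0 pos [ 0.4886 -0.1517  0.1072] tip local [-0.0812  0.0457] 0.03716296272613888 F local [-2.4921  2.2934] -1.655706727994847 open 0.005195446167501747
rot need [-0.0177 -0.0056 -0.0219]
tool offset cm [0.03   0.1629 0.2162]
```

Call:
arm_command --targets '[{"rot":[0,0,0],"offset":[0,0.1,0],"gripper":1},{"rot":[0,0,0],"offset":[0,0.2,0],"gripper":1},{"rot":[0,0,0],"offset":[0,0.3,0],"gripper":1}]'

```text
time_s: 5.3
position: [0.4898, -0.1519, 0.1072]
tcp_rot: [[0.207, 0.978, -0.004], [0.978, -0.207, 0.001], [0.0, -0.005, -1.0]]
force: [-8.5, 0.2, 4.8]
opening: 0.003
```

Call:
arm_command --targets '[{"rot":[0,0,0],"offset":[0,0.1,0],"gripper":1},{"rot":[0,0,0],"offset":[0,0.2,0],"gripper":1}]'

```text
time_s: 5.5
position: [0.49, -0.1519, 0.1072]
tcp_rot: [[0.207, 0.978, -0.008], [0.978, -0.207, 0.003], [0.001, -0.009, -1.0]]
force: [-12.6, -0.4, 8.2]
opening: 0.002
```

```bash
python3 go.py -.0795 .046 .035
```

```text
t 5.5 pos [ 0.49   -0.1519  0.1072] tip local [-0.0804  0.0458] 0.03719348614937262 F local [-12.1975  -3.0332] 8.225051804784888 open 0.0023986583843579224
rot need [-0.5069 -0.0468  0.0414]
tool offset cm [0.0249 0.026  0.2189]
```

The wide drawer is at its hard stop: 12 N with no further travel. I'll back off, shift to the narrow drawer and push it.

Call:
arm_command --targets '[{"rot":[0,0,0],"offset":[0,-2,0],"gripper":1},{"rot":[0,0,0],"offset":[0,-5,0],"gripper":1},{"rot":[0,0,0],"offset":[-3,-6.2,0],"gripper":1},{"rot":[0,0,0],"offset":[-7,-6.2,0],"gripper":1},{"rot":[0,0,0],"offset":[-10.5,-6.2,0],"gripper":1},{"rot":[0,0,0],"offset":[-12.5,-6.2,0],"gripper":1},{"rot":[0,0,0],"offset":[-12.5,-5.8,0],"gripper":1},{"rot":[0,0,0],"offset":[-12.5,-5.4,0],"gripper":1}]'

```text
time_s: 6.3
position: [0.4157, -0.265, 0.1076]
tcp_rot: [[0.209, 0.978, 0.002], [0.978, -0.209, -0.002], [-0.002, 0.003, -1.0]]
force: [0.5, 0.6, -0.7]
opening: 0.007
```

Call:
arm_command --targets '[{"rot":[0,0,0],"offset":[0,0.4,0],"gripper":1},{"rot":[0,0,0],"offset":[0,0.8,0],"gripper":1},{"rot":[0,0,0],"offset":[0,1.2,0],"gripper":1},{"rot":[0,0,0],"offset":[0,1.6,0],"gripper":1},{"rot":[0,0,0],"offset":[0,2.0,0],"gripper":1},{"rot":[0,0,0],"offset":[0,2.4,0],"gripper":1},{"rot":[0,0,0],"offset":[0,2.8,0],"gripper":1},{"rot":[0,0,0],"offset":[0,3.2,0],"gripper":1}]'

```text
time_s: 7.1
position: [0.4456, -0.27, 0.1072]
tcp_rot: [[0.208, 0.978, -0.002], [0.978, -0.208, 0.001], [0.001, -0.002, -1.0]]
force: [-2.4, 0.8, 1.7]
opening: 0.009
```

```bash
python3 go.py -.0805 -.079 .037
```

```text
t 7.1 pos [ 0.4456 -0.27    0.1072] tip local [-0.0988 -0.0789] 0.037174723924331424 F local [-2.4935  0.3111] 1.7292326903098392 open 0.009105402740645294
rot need [-0.1057 -0.0568 -0.0189]
tool offset cm [-0.006   1.8126  0.0141]
```

Call:
arm_command --targets '[{"rot":[0,0,0],"offset":[0,0.3,0],"gripper":1},{"rot":[0,0,0],"offset":[0,0.6,0],"gripper":1},{"rot":[0,0,0],"offset":[0,0.9,0],"gripper":1},{"rot":[0,0,0],"offset":[0,1.1,0],"gripper":1},{"rot":[0,0,0],"offset":[0,1.3,0],"gripper":1},{"rot":[0,0,0],"offset":[0,1.4,0],"gripper":1},{"rot":[0,0,0],"offset":[0,1.5,0],"gripper":1},{"rot":[0,0,0],"offset":[0,1.6,0],"gripper":1}]'

```text
time_s: 7.9
position: [0.4616, -0.2735, 0.1071]
tcp_rot: [[0.208, 0.978, -0.0], [0.978, -0.208, 0.001], [0.0, -0.001, -1.0]]
force: [-1.7, 2.6, 0.5]
opening: 0.004
```

Call:
arm_command --targets '[{"rot":[0,0,0],"offset":[0,0.1,0],"gripper":1},{"rot":[0,0,0],"offset":[0,0.2,0],"gripper":1},{"rot":[0,0,0],"offset":[0,0.3,0],"gripper":1},{"rot":[0,0,0],"offset":[0,0.4,0],"gripper":1}]'

```text
time_s: 8.3
position: [0.4633, -0.2739, 0.1071]
tcp_rot: [[0.207, 0.978, -0.005], [0.978, -0.207, 0.002], [0.001, -0.006, -1.0]]
force: [-11.9, -0.2, 6.4]
opening: 0.005
```

```bash
python3 go.py -.0805 -.079 .037
```

```text
t 8.3 pos [ 0.4633 -0.2739  0.1071] tip local [-0.0809 -0.079 ] 0.037149791864280995 F local [-11.6371  -2.6489] 6.411415375754258 open 0.004852316003437319
rot need [-0.3357 -0.0671  0.0388]
tool offset cm [0.0127 0.001  0.0149]
```

Call:
arm_command --targets '[{"rot":[0,0,0],"offset":[0,-2,0],"gripper":1},{"rot":[0,0,0],"offset":[0,-4.5,-1.5],"gripper":1},{"rot":[0,0,0],"offset":[0.5,-6,-6],"gripper":1},{"rot":[0,0,0],"offset":[2,-6,-11],"gripper":1},{"rot":[0,0,0],"offset":[3.5,-6,-15.5],"gripper":1},{"rot":[0,0,0],"offset":[5,-6,-20],"gripper":1},{"rot":[0,0,0],"offset":[6.5,-6,-24.5],"gripper":1},{"rot":[0,0,0],"offset":[7.9,-6,-28],"gripper":1}]'

```text
time_s: 9.1
position: [0.425, -0.1854, 0.3913]
tcp_rot: [[0.208, 0.978, 0.008], [0.978, -0.208, -0.006], [-0.004, 0.009, -1.0]]
force: [1.0, 0.5, -0.2]
opening: 0.009
```

```bash
python3 go.py .1 0 .32 .1 0 .22
python3 - <<'E'
from rig import viewer
import cv2
a=cv2.resize(viewer.capture("scene")["frame"][100:340,200:440],(600,600));b=viewer.capture("wrist")["frame"]
cv2.imwrite("pics/d.png",a[:,:,::-1]);cv2.imwrite("pics/dw.png",b[:,:,::-1])
E
```

```text
t 9.1 pos [ 0.425  -0.1854  0.3913] tip local [-0.1358 -0.0008] 0.32130451251588055 F local [0.8577 0.7211] -0.22869977298443614 open 0.008772248437884165
rot need [ 0.4885  0.229  -0.026 ]
tool offset cm [ 0.0669 23.6383  0.3315]
tool offset cm [ 0.1069 23.553  10.331 ]
```

View pics/d.png

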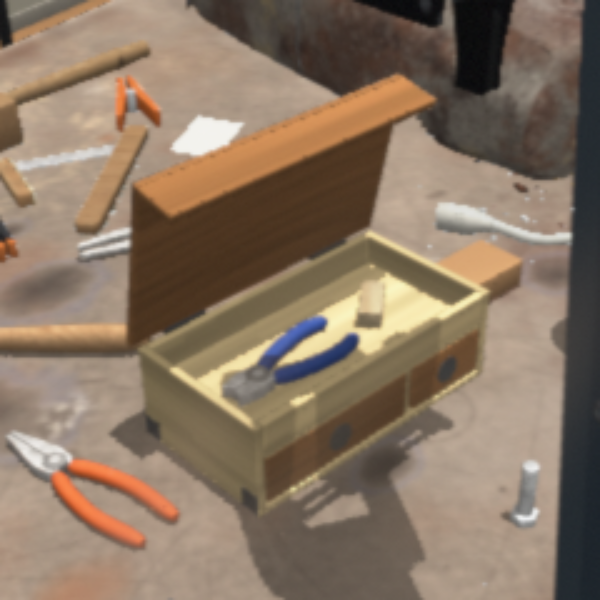

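Both drawer fronts are now flush: the discs at (340,437) and (447,368) sit in the chest face. The side cutters, wood block, bolt and pliers are unmoved. Next I go over the lid and down behind it.

Call:
arm_command --targets '[{"rot":[0,0,0],"offset":[0,5,0],"gripper":1},{"rot":[0,0,0],"offset":[0,10,0],"gripper":1},{"rot":[0,0,0],"offset":[0,15,0],"gripper":1},{"rot":[0,0,0],"offset":[0,19.5,0],"gripper":1},{"rot":[0,0,0],"offset":[0,23.5,0],"gripper":1},{"rot":[0,0,0],"offset":[0,24,3.5],"gripper":1},{"rot":[0,0,0],"offset":[0,24,7.5],"gripper":1},{"rot":[0,0,0],"offset":[0,24,10.3],"gripper":1}]'

```text
time_s: 10.0
position: [0.6583, -0.2352, 0.2801]
tcp_rot: [[0.208, 0.978, -0.001], [0.978, -0.208, 0.0], [0.0, -0.001, -1.0]]
force: [-0.4, 0.2, 0.1]
opening: 0.007
```

```bash
cat > arc.py <<'E'
import subprocess,sys,numpy as np
a=[]
for t in map(float,sys.argv[1:]):
    t=np.radians(t);R=.135
    x=.072-R*np.cos(t)+.008*np.sin(t)+.0095;z=.086+R*np.sin(t)+.008*np.cos(t);a+=[f"{x:.4f}","0",f"{z:.4f}"]
print(subprocess.run(["python3","go.py"]+a,capture_output=True,text=True).stdout)
E
python3 arc.py 77 72 68 64 60 50 40 30 20 10 0
```

```text
t 10.0 pos [ 0.6583 -0.2352  0.2801] tip local [ 0.102  -0.0008] 0.21013557565320212 F local [-0.4652  0.0858] 0.05872536996336247 open 0.006931821240372028
rot need [-0.0769 -0.0101 -0.0251]
tool offset cm [ 0.0767 -4.3255 -0.9106]
tool offset cm [ 0.0762 -5.4751 -0.6691]
tool offset cm [ 0.0757 -6.3848 -0.3979]
tool offset cm [ 0.0753 -7.2643 -0.0567]
tool offset cm [ 0.0748 -8.1238  0.3345]
tool offset cm [  0.0737 -10.1221   1.5672]
tool offset cm [  0.0727 -11.89     3.1395]
tool offset cm [  0.0717 -13.3475   4.9915]
tool offset cm [  0.0708 -14.4648   7.063 ]
tool offset cm [  0.0701 -15.2118   9.304 ]
tool offset cm [  0.0696 -15.5486  11.6344]
```

Call:
arm_command --targets '[{"rot":[0,0,0],"offset":[0,-1.5,-0.9],"gripper":1},{"rot":[0,0,0],"offset":[0,-3,-0.9],"gripper":1},{"rot":[0,0,0],"offset":[0,-3.8,-0.9],"gripper":1},{"rot":[0,0,0],"offset":[0,-4.3,-0.9],"gripper":1},{"rot":[0,0,0],"offset":[0,-4.8,-0.8],"gripper":1},{"rot":[0,0,0],"offset":[0,-5.2,-0.7],"gripper":1},{"rot":[0,0,0],"offset":[0,-5.7,-0.6],"gripper":1},{"rot":[0,0,0],"offset":[0,-6.2,-0.5],"gripper":1}]'

```text
time_s: 10.8
position: [0.5975, -0.222, 0.2893]
tcp_rot: [[0.208, 0.978, 0.001], [0.978, -0.208, -0.001], [-0.0, 0.001, -1.0]]
force: [2.6, -1.1, -0.2]
opening: 0.006
```

```bash
python3 arc.py 70 66 60 56 52 48 44 40
```

```text
t 10.8 pos [ 0.5975 -0.222   0.2893] tip local [ 0.0401 -0.0005] 0.21926975504851204 F local [ 2.8111 -0.5122] -0.1756319626600708 open 0.006119855259437903
rot need [ 0.0599  0.0236 -0.0127]
tool offset cm [0.0485 0.2803 0.3672]
tool offset cm [ 0.0484 -0.61    0.6663]
tool offset cm [ 0.0484 -1.9106  1.235 ]
tool offset cm [ 0.0484 -2.7411  1.6841]
tool offset cm [ 0.0484 -3.5316  2.1933]
tool offset cm [ 0.0485 -4.2922  2.7525]
tool offset cm [ 0.0486 -5.0129  3.3717]
tool offset cm [ 0.0487 -5.6836  4.031 ]
```

Call:
arm_command --targets '[{"rot":[0,0,0],"offset":[0,-0.6,0.4],"gripper":1},{"rot":[0,0,0],"offset":[0,-1.2,0.8],"gripper":1},{"rot":[0,0,0],"offset":[0,-1.9,1.2],"gripper":1},{"rot":[0,0,0],"offset":[0,-2.7,1.7],"gripper":1},{"rot":[0,0,0],"offset":[0,-3.5,2.2],"gripper":1},{"rot":[0,0,0],"offset":[0,-4.2,2.7],"gripper":1},{"rot":[0,0,0],"offset":[0,-5.0,3.3],"gripper":1},{"rot":[0,0,0],"offset":[0,-5.7,4.0],"gripper":1}]'

```text
time_s: 11.6
position: [0.5411, -0.2098, 0.2486]
tcp_rot: [[0.208, 0.978, 0.0], [0.978, -0.208, 0.0], [0.0, 0.0, -1.0]]
force: [1.2, -0.3, 0.5]
opening: 0.005
```

```bash
python3 arc.py 37 34 31 28 25 22 19 16 13 10 8 6 4 2 0
```

```text
t 11.6 pos [ 0.5411 -0.2098  0.2486] tip local [-0.0177 -0.0002] 0.17864624166480886 F local [ 1.2807 -0.0337] 0.5174948159005205 open 0.005110341583820491
rot need [ 0.0107 -0.0102 -0.0217]
tool offset cm [ 0.0229 -0.3806  0.5046]
tool offset cm [ 0.0226 -0.8207  1.0545]
tool offset cm [ 0.0224 -1.2408  1.6244]
tool offset cm [ 0.0221 -1.6209  2.2243]
tool offset cm [ 0.0219 -1.981   2.8343]
tool offset cm [ 0.0216 -2.3012  3.4642]
tool offset cm [ 0.0214 -2.5813  4.1141]
tool offset cm [ 0.0212 -2.8414  4.7741]
tool offset cm [ 0.021  -3.0515  5.4441]
tool offset cm [ 0.0208 -3.2417  6.134 ]
tool offset cm [ 0.0207 -3.3417  6.594 ]
tool offset cm [ 0.0206 -3.4218  7.054 ]
tool offset cm [ 0.0204 -3.4919  7.524 ]
tool offset cm [ 0.0203 -3.542   7.994 ]
tool offset cm [ 0.0202 -3.5821  8.464 ]
```

Call:
arm_command --targets '[{"rot":[0,0,0],"offset":[0,-0.4,0.5],"gripper":1},{"rot":[0,0,0],"offset":[0,-0.8,1.1],"gripper":1},{"rot":[0,0,0],"offset":[0,-1.2,1.6],"gripper":1},{"rot":[0,0,0],"offset":[0,-1.6,2.2],"gripper":1},{"rot":[0,0,0],"offset":[0,-2.0,2.8],"gripper":1},{"rot":[0,0,0],"offset":[0,-2.3,3.4],"gripper":1},{"rot":[0,0,0],"offset":[0,-2.6,4.1],"gripper":1},{"rot":[0,0,0],"offset":[0,-2.8,4.7],"gripper":1}]'

```text
time_s: 12.4
position: [0.5139, -0.204, 0.2016]
tcp_rot: [[0.208, 0.978, -0.001], [0.978, -0.208, 0.0], [0.0, -0.001, -1.0]]
force: [0.5, 0.2, 0.9]
opening: 0.005
```

```bash
python3 arc.py  16 13 10 8 6 4 2 0
```

```text
t 12.4 pos [ 0.5139 -0.204   0.2016] tip local [-0.0456 -0.0002] 0.13157062107504625 F local [0.4309 0.3337] 0.882597445135877 open 0.005052546500139547
rot need [-0.0399 -0.0108 -0.0116]
tool offset cm [ 0.0229 -0.0562  0.0671]
tool offset cm [ 0.0228 -0.2657  0.7372]
tool offset cm [ 0.0226 -0.4553  1.4274]
tool offset cm [ 0.0225 -0.5549  1.8875]
tool offset cm [ 0.0224 -0.6346  2.3475]
tool offset cm [ 0.0223 -0.7043  2.8176]
tool offset cm [ 0.0222 -0.754   3.2876]
tool offset cm [ 0.0221 -0.7936  3.7576]
```

Call:
arm_command --targets '[{"rot":[0,0,0],"offset":[0,-0.2,0.4],"gripper":1},{"rot":[0,0,0],"offset":[0,-0.3,0.8],"gripper":1},{"rot":[0,0,0],"offset":[0,-0.4,1.2],"gripper":1},{"rot":[0,0,0],"offset":[0,-0.5,1.6],"gripper":1},{"rot":[0,0,0],"offset":[0,-0.6,2.0],"gripper":1},{"rot":[0,0,0],"offset":[0,-0.6,2.3],"gripper":1},{"rot":[0,0,0],"offset":[0,-0.7,2.6],"gripper":1},{"rot":[0,0,0],"offset":[0,-0.7,2.9],"gripper":1}]'

```text
time_s: 13.2
position: [0.5073, -0.2026, 0.173]
tcp_rot: [[0.208, 0.978, -0.0], [0.978, -0.208, 0.0], [0.0, -0.0, -1.0]]
force: [-0.1, 0.4, 0.6]
opening: 0.005
```

Call:
arm_command --targets '[{"rot":[0,0,0],"offset":[0,0,0.2],"gripper":1},{"rot":[0,0,0],"offset":[0,0,0.4],"gripper":1},{"rot":[0,0,0],"offset":[0,0,0.6],"gripper":1},{"rot":[0,0,0],"offset":[0,0,0.8],"gripper":1}]'

```text
time_s: 13.6
position: [0.5074, -0.2027, 0.1651]
tcp_rot: [[0.208, 0.978, -0.0], [0.978, -0.208, -0.0], [-0.0, -0.0, -1.0]]
force: [-1.2, 0.0, 1.8]
opening: 0.004
```

```bash
python3 arc.py 0
```

```text
t 13.6 pos [ 0.5074 -0.2027  0.1651] tip local [-0.0521 -0.0003] 0.09510939949153292 F local [-1.1714 -0.2191] 1.8468760599155147 open 0.003519915429532399
rot need [-0.0052  0.0028 -0.0128]
tool offset cm [ 0.0332 -0.1378  0.111 ]
```

Call:
arm_command --targets '[{"rot":[0,0,0],"offset":[0,0,0.1],"gripper":1},{"rot":[0,0,0],"offset":[0,0,0.2],"gripper":1},{"rot":[0,0,0],"offset":[0,0,0.3],"gripper":1}]'

```text
time_s: 13.9
position: [0.5074, -0.2027, 0.1639]
tcp_rot: [[0.207, 0.978, -0.0], [0.978, -0.207, -0.0], [-0.0, 0.0, -1.0]]
force: [-5.0, 1.8, 20.9]
opening: 0.003
```

```bash
python3 arc.py 0
```

```text
t 13.9 pos [ 0.5074 -0.2027  0.1639] tip local [-0.0522 -0.0004] 0.09393138676789244 F local [-5.3069  0.708 ] 20.929866553592664 open 0.00258398007060168
rot need [ 0.001   0.0172 -0.0007]
tool offset cm [ 0.0346 -0.134  -0.0069]
```

The lid is on its hard stop: the tip is at z = 0.0939 against an expected lid top of 0.094, with 21 N. I'll retreat straight up and check.

Call:
arm_command --targets '[{"rot":[0,0,0],"offset":[0,0,-1],"gripper":1},{"rot":[0,0,0],"offset":[0,0,-4],"gripper":1},{"rot":[0,0,0],"offset":[0,0,-9],"gripper":1},{"rot":[0,0,0],"offset":[0,0,-14],"gripper":1},{"rot":[0,0,0],"offset":[0,0,-18],"gripper":1},{"rot":[0,0,0],"offset":[0,0,-20],"gripper":1},{"rot":[0,0,0],"offset":[0,0,-20],"gripper":1},{"rot":[0,0,0],"offset":[0,0,-20],"gripper":1}]'

```text
time_s: 14.7
position: [0.5072, -0.2025, 0.3619]
tcp_rot: [[0.208, 0.978, 0.0], [0.978, -0.208, 0.0], [0.0, 0.0, -1.0]]
force: [0.1, 0.4, -0.8]
opening: 0.004
```

```bash
python3 go.py
python3 - <<'E'
from rig import viewer
import cv2,numpy as np
a=cv2.resize(viewer.capture("scene")["frame"][130:330,220:420],(600,600))
from fit import *
q=pts([.5585,-.2132,-.209,0,0,0,.0464,-.0788,.044])
for k in("el","er","sl","sr"):
    p=(proj("s",q[k])-[220,130])*3;cv2.circle(a,tuple(int(v) for v in p),4,(0,255,0),1);print(k,p)
cv2.imwrite("pics/e.png",a[:,:,::-1])
E
```

```text
t 14.7 pos [ 0.5072 -0.2025  0.3619] tip local [-0.0523 -0.0002] 0.29194025100721466 F local [-0.0065  0.4015] -0.7907313374879685 open 0.004034236966760532
rot need [ 0.0061 -0.0022 -0.0147]
el [261.68260568 429.00962183]
er [548.14826179 254.70460585]
sl [263.92512434 485.33218575]
sr [542.23699729 307.55147505]
```

View pics/e.png

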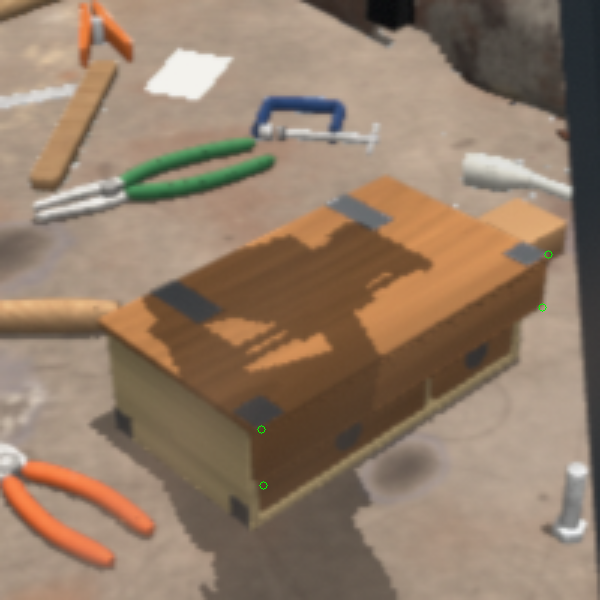

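The lid is shut: its front edge lies at the predicted closed corners, (262,429) and (548,255). The drawer fronts sit behind the skirt, and the bolt, pliers and sanding block are unmoved. I'm handing in.

```bash
python3 -c "
from rig import ticket
print(ticket.hand_in())"
```

```text
the job is handed in; nothing more can be done
None
```

The chest is closed and the job is handed in, with about 15 s of the 54 s used. I pushed the wide drawer home first, then the narrow one, then swung the lid down from behind with the closed fingertips.

- **Drawers:** each was pushed slowly until it stopped moving, with the force rising to about 12 N at the stop. A picture before the lid move showed both fronts flush.
- **Lid:** the fingertip stopped at 93.9 mm above the bench, where the shut lid's top should be at 94 mm. I pressed to about 21 N against the stop, briefly and without impact. The last picture showed its front edge within a few millimetres of the predicted shut position.
- **Loose items:** the bolt, the pliers on the bench and the sanding block look unmoved in the last picture. The side cutters and wood block looked unmoved just before the lid closed over them. The cup was not visible in the last pictures; the arm stayed clear of it as planned.
- **At hand-in:** the fingertips were about 20 cm above the lid, with no contact force. No check failed or disagreed.

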